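Put the drained three-cornered beakers away as one nested stack

TASK

Take the two three-cornered beakers off the sloping draining rack and put them away mouth down over the three-cornered beaker that stands mouth down in the steel tray, one over the other with their corners in line, so that each sits fully home and the stack of three stands upright on the tray floor. They only go home when the corners match, so feel for the fit and do not ram them; leave the round beaker on its peg.

Things in the scene. Friction and masses are not known exactly. Their poses are not given: they have to be found in the camera images.
- beaker_tray: White plastic three-cornered beaker, loose, mouth down on the tray floor, 64 mm high, about 45 g. Origin: centre of the rim plane; z points from mouth to closed foot (up when mouth down); the turn of its x and y does not tell where the corners are. Rim: rounded triangle, 29 mm from axis to mid-flat, 35 mm to a corner. Grip the straight round foot, 35 mm in diameter, z = 45 to 64 mm.
- beaker_b: Beaker just like beaker_tray, mouth down on a peg of the rack, z along the peg, 30 degrees off vertical. Socket rim up to z = 14 mm, then a three-cornered plug (25.5 mm to flat, 31 mm to corner) up to a chamfered step at z = 30 mm, then round, radius 21.5 mm, up to z = 44 mm. Nested, its inner floor (z = 44 mm) sits on the foot inside: origins 20 mm apart, 2 mm play all round.
- beaker_c: Beaker just like beaker_b on another peg; either may go first. With the corners out of line a beaker hangs up 6 to 10 mm too high, on the steps of the one below; turned into line (within about 10 degrees; the shape repeats every 120) it slides home. The tracked turn about z does not tell where the corners are: see them or feel for them (lower, and if it hangs up, lift, turn, try again).
- round_beaker: White round beaker without corners, 64 mm high, 60 mm across the mouth, 35 mm foot, on the remaining peg, where it stays. Origin at the centre of its rim, z to its closed foot.
- rack: Fixed aluminium draining rack, 278 mm wide (y), 92 deep, 76 high. Origin: centre of its underside; front and low edge at -x. Deck slopes 30 degrees, so deck and pegs look up and to the front (-x). Three pegs square to the deck at y = -92, 0, 92 mm (foot at x = 0, z = 50 mm), 41 mm long, 10 mm thick, each on a boss 48.6 mm across, 5 mm high. Beakers come off along the peg.
- tray: Fixed square steel tray, 158 mm over its rim. Origin: centre of its underside on the desk; floor 3 mm, rim 12 mm above the desk.

How it is judged:
By the outcome, as a careful person would: the job done as asked, in the order asked, and still so for the second after the job is handed in, with the robot touching nothing.
It also fails if it takes over 67 s, if anything falls off the work surface, if the arm or the gripper's body presses on something with over 40 N, if the wrist force passes 120 N, or if a joint passes its speed limit or range.

ROBOT

A 6-joint arm with a two-finger parallel gripper is mounted at the origin on the work surface; the furniture and walls round the work are solid. World frame = base frame: x ahead of the robot, y to its left, z up, the work surface at z = 0. Lengths are in m, angles in rad, forces in N, time in s.
With the tool pointing down it reaches from about 0.35 to 0.975 m from the base axis. Payload 4.9 kg.
Tool frame: the origin (TCP) lies midway between the tips of the shut fingers; the grasp point (between the pads) lies 19 mm behind it; z points along the fingers, y is the direction in which the jaws open and shut (so a half turn about z gives the same grasp; the last joint's range is limited). The gripper opens to 85 mm and grips with 20 to 120 N. Pads are 22 mm wide; open, the fingers measure 114 mm over their backs; the gripper's body (76 mm by 85 mm) begins 54 mm behind the grasp point. The pads swing forward as they close: fully open they stand 13 mm farther back than shut.
Start: joints at [1.081, 0.053, 1.613, -0, 1.476, -0.119], TCP at [0.226, 0.583, 0.231] pointing down, gripper open.
Joint ranges: [-3.01, 3.01], [-1.01, 2.22], [0.06, 2.58], [-1.02, 4.17], [0.09, 2.62], [-3.14, 3.14]. Speed limits (rad/s): [2.57, 2.57, 3.14, 3.14, 3.14, 3.14].

INTERFACE

Orientations are given as a rotation vector (axis times angle).
In Python, from station import ctrl gives the robot as it stands.
- The arm moves only by the tool play_rows, never from a script. Its argument "motion" is a list that holds one entry, the list of rows, each a list of 7 numbers: the closure, from -1 (fully open) to 1 (shut), then the shift along the tool's x, y, z in cm, then the turn, a rotation vector about the tool's x, y, z in degrees. A call has 1 to 20 rows; each row is the pose to reach, as a shift and turn from the pose measured when the call began, along the tool's axes at that moment; what a row does not reach only later rows make up. A row lasts 1/8 s, in which the tool goes at most 62.5 mm and 10.7 degrees, less where a joint would pass 70% of its speed; a pose out of reach is approached as far as the arm can. A call with a gripper value outside its range is refused whole. The fingers move at their own pace and stop on an object; "newtons" is the grip in N (left out, the last holds). Time passes only in rows, so rows that repeat a pose let the fingers close. It gives the time, the measured TCP pose, the force and the opening at its end, in the units of the state.
- ctrl.get_obs(): the state, without advancing time (a new reading comes with each control period).
- ctrl.get_image(name): name is "scene" or "top"; returns a dict with "color" (480x640x3 uint8, red, green, blue), "mtx" (3x3 intrinsics, pixels), "D" ([k1, k2, p1, p2, k3] as OpenCV has them; the pictures are not rectified), "T" (4x4, takes a point from camera to world coordinates). Camera axes: x right, y up, looking along -z (the intrinsics and any distortion apply to the point x, -y, -z); pixel columns grow to the right and rows downward; lengths in m; the calibration is good to about 2 mm. A picture is of the moment at which its call begins. There is no depth.
- ctrl.finish_job(): hands the job in, once; it reports no verdict.
The state is a dict: "t": time; "q": joint angles; "dq": joint speeds; "effort": joint torques, N m; "tool_pos": TCP position; "tool_rot": TCP orientation; "contact_force": force on the tool from outside, world axes, zero at the start; "wrist_torque": the same for the moment, N m; "opening": finger opening in m.
Only numpy, scipy, OpenCV 4.12 (cv2) and the standard library are available. Lean on these libraries where they do the work, as an engineer would, in place of code of your own. Each camera call takes 0.05 s, during which the arm holds its last target.

## Working session

There is one attempt and no reset: what is moved stays moved. The work goes in short steps, Python scripts to look and compute and a tool call to move; the robot and the scene stay as the last step left them, time stands still between calls to the robot, and variables do not carry over. Pictures are saved under pics/ and viewed, and the job is handed in when it is done.

Besides the shell and the picture viewer there is one more tool, called after "Call:" by a JSON object that holds its "name" and its "arguments", one argument or row to a line. play_rows: Moves the arm, as the interface text tells. Its arguments: {"type":"object","properties":{"motion":{"type":"array"},"newtons":{"type":"number"}},"required":["motion"]}

```bash
ls; mkdir -p pics; python3 - <<'E'
from station import ctrl
import cv2,numpy as np
np.set_printoptions(precision=4,suppress=True)
print(ctrl.get_obs())
for n in("scene","top"):
    d=ctrl.get_image(n); cv2.imwrite(f"pics/{n}0.png",d["color"][:,:,::-1]); print(n,d["mtx"],d["D"],d["T"])
    np.savez(f"cal_{n}.npz",mtx=d["mtx"],D=d["D"],T=d["T"])
E
```

```text
pics
{'t': 0.0, 'q': array([ 1.081 ,  0.0534,  1.6143, -0.    ,  1.476 , -0.119 ]), 'dq': array([ 0.0005, -0.0011, -0.0008, -0.    , -0.0003,  0.0021]), 'effort': array([  0.001 , -39.3668, -37.018 ,  -0.0001,   0.0068,  -0.    ]), 'tool_pos': array([0.2262, 0.582 , 0.2301]), 'tool_rot': array([-0.579 , -3.0872,  0.0031]), 'contact_force': array([ 0.14  , -0.0373, -0.1163]), 'wrist_torque': array([0.0038, 0.0068, 0.0372]), 'opening': 0.08557373884354705}
scene [[619.2691   0.     322.8999]
 [  0.     619.2691 226.4319]
 [  0.       0.       1.    ]] [-0.1121  0.      0.      0.      0.    ] [[ 0.5116  0.6592 -0.5511 -0.1354]
 [-0.8591  0.3836 -0.3387 -0.3042]
 [-0.0118  0.6468  0.7626  0.8457]
 [ 0.      0.      0.      1.    ]]
top [[529.7897   0.     329.2566]
 [  0.     529.7897 237.7909]
 [  0.       0.       1.    ]] [-0.0136  0.      0.      0.      0.    ] [[-0.0017  0.9892 -0.1466  0.3161]
 [-0.9999  0.0007  0.0164  0.0262]
 [ 0.0163  0.1466  0.9891  0.9193]
 [ 0.      0.      0.      1.    ]]
```

View pics/scene0.png

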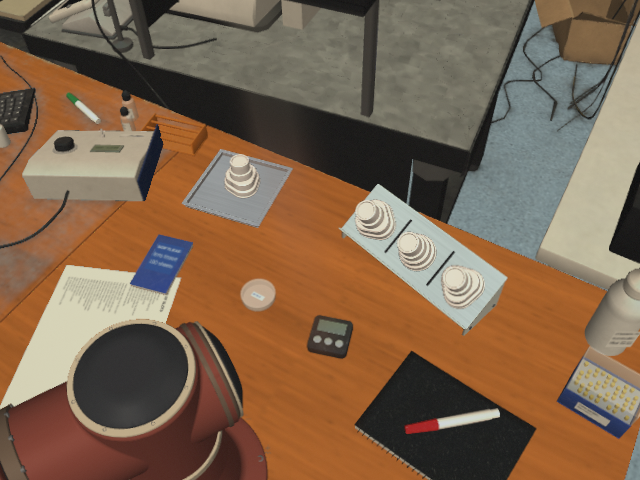

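View pics/top0.png

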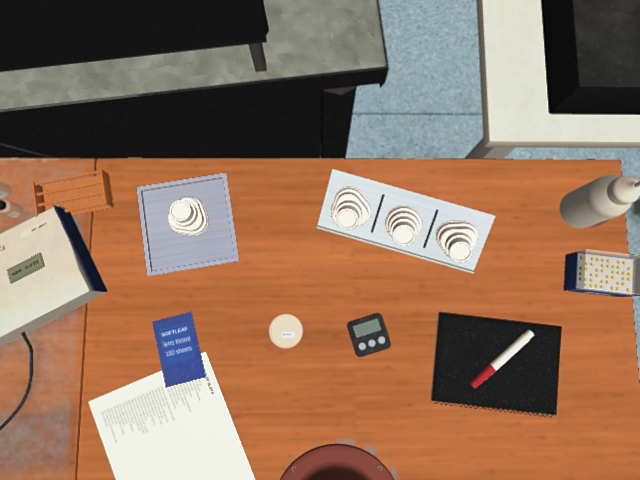

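```bash
python3 - <<'E'
import cv2,numpy as np
s=cv2.imread("pics/scene0.png");t=cv2.imread("pics/top0.png")
r=lambda im,x,y,w,h,f:cv2.resize(im[y:y+h,x:x+w],None,fx=f,fy=f,interpolation=cv2.INTER_CUBIC)
cv2.imwrite("pics/t_rack.png",r(t,310,160,195,120,4))
cv2.imwrite("pics/s_rack.png",r(s,335,180,180,150,4))
a=r(t,130,165,115,115,4);b=r(s,185,140,115,90,4)
b=cv2.copyMakeBorder(b,0,100,0,0,cv2.BORDER_CONSTANT)
cv2.imwrite("pics/tray.png",cv2.resize(np.hstack([a,b]),(800,400)))
E
```

```text
(no output)
```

View pics/t_rack.png

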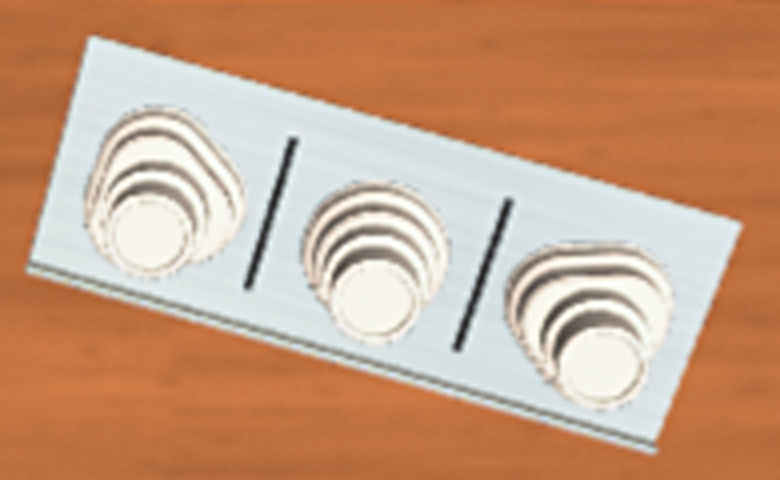

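View pics/s_rack.png

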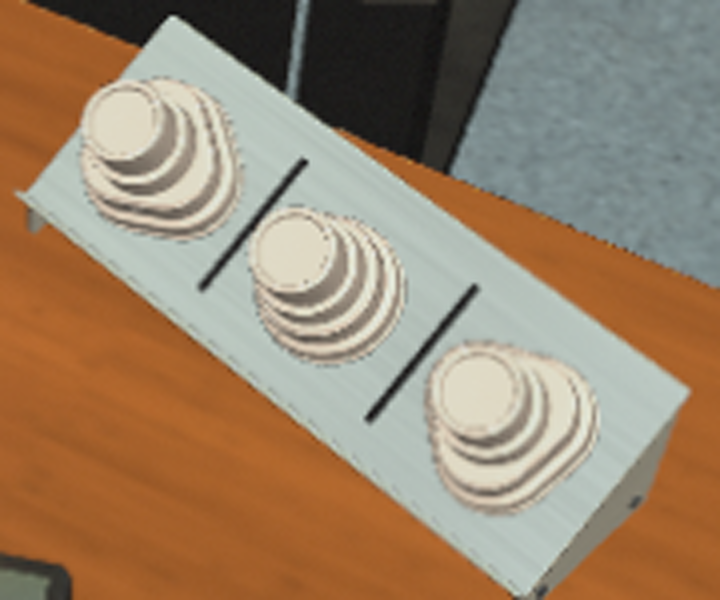

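View pics/tray.png

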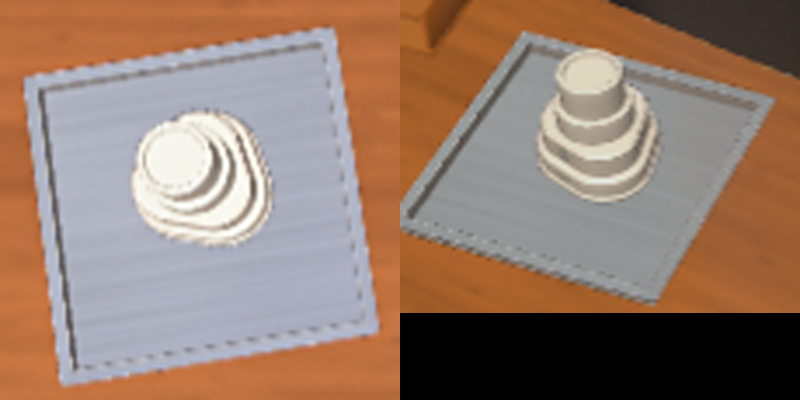

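```bash
cat > h.py <<'E'
import cv2,numpy as np
from scipy.optimize import minimize
from scipy.spatial.transform import Rotation as R
np.set_printoptions(precision=4,suppress=True)
CAL={n:dict(np.load(f"cal_{n}.npz")) for n in("scene","top")}
def proj(n,P):
    c=CAL[n];T=c["T"];p=(np.atleast_2d(P)-T[:3,3])@T[:3,:3]
    p=p*[1,-1,-1]
    return cv2.projectPoints(p.reshape(-1,1,3),np.zeros(3),np.zeros(3),c["mtx"],c["D"])[0].reshape(-1,2)
def ray(n,uv,z):
    c=CAL[n];u=cv2.undistortPoints(np.float64(uv).reshape(-1,1,2),c["mtx"],c["D"]).reshape(-1,2)
    d=np.c_[u[:,0],-u[:,1],-np.ones(len(u))]@c["T"][:3,:3].T
    o=c["T"][:3,3];return o+d*((z-o[2])/d[:,2])[:,None]
th=np.linspace(0,2*np.pi,72,endpoint=False)
def tri(a,r):
    # corner at angle 0
    v=[2*a*np.array([np.cos(k),np.sin(k)]) for k in(0,2*np.pi/3,4*np.pi/3)]
    c=np.c_[np.cos(th),np.sin(th)]*r
    p=np.vstack([c+q for q in v]).astype(np.float32)
    return cv2.convexHull(p).reshape(-1,2)
circ=lambda r:np.c_[np.cos(th),np.sin(th)]*r
ch=1.0
TIERS=[(tri(6,23),0,14),(tri(5.5,20),14,30),(circ(21.5),30,44),(circ(17.5),44,64)]
ROUND=[(circ(30),0,14),(circ(26),14,30),(circ(21.5),30,44),(circ(17.5),44,64)]
S=6
def render(n,M,box,tiers=TIERS):
    x,y,w,h=box;im=np.zeros((h*S,w*S),np.uint8)
    for p,a,b in tiers:
        P=np.vstack([np.c_[p,np.full(len(p),a)],np.c_[p,np.full(len(p),b)]])/1000
        uv=proj(n,P@M[:3,:3].T+M[:3,3])
        uv=((uv+.5-[x,y])*S-.5)
        cv2.fillConvexPoly(im,cv2.convexHull(uv.astype(np.float32)).round().astype(np.int32),255)
    return cv2.resize(im,(w,h),interpolation=cv2.INTER_AREA)/255.
def mask(im,lo=130):
    i=im.astype(int);B,G,Rr=i[...,0],i[...,1],i[...,2]
    m=((Rr-B>6)&(Rr-B<60)&(G>B+1)&(Rr>70)&(B>60)).astype(np.uint8)
    return m
E
python3 - <<'E'
from h import *
for n in("scene","top"):
    im=cv2.imread(f"pics/{n}0.png");m=mask(im)
    o=[]
    for b in ([(335,180,180,150),(185,140,115,90)] if n=="scene" else [(310,160,195,120),(130,165,115,115)]):
        x,y,w,h=b;c=cv2.resize(m[y:y+h,x:x+w]*255,(400,250));o.append(c)
    cv2.imwrite(f"pics/m_{n}.png",np.hstack(o))
a=cv2.imread("pics/m_scene.png");b=cv2.imread("pics/m_top.png");cv2.imwrite("pics/m.png",np.vstack([a,b]))
# rack/tray corners: tray rim corners z=12mm (top); rack front edge
print("tray top", ray("top",[(138,187),(226,174),(238,262),(148,275)],.012).round(4), )
E
```

```text
tray top [[0.5401 0.3456 0.012 ]
 [0.5638 0.1925 0.012 ]
 [0.4084 0.1678 0.012 ]
 [0.3861 0.3207 0.012 ]]
```

View pics/m.png

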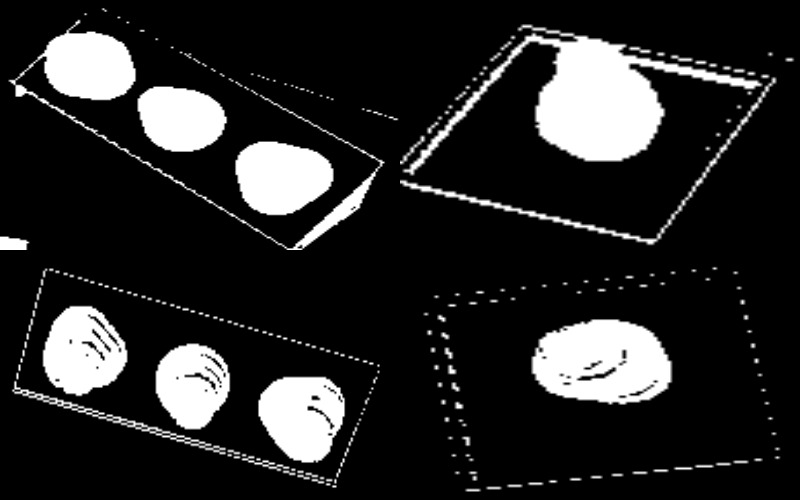

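```bash
cat > fit0.py <<'E'
from h import *
from scipy import ndimage
def blobs(n,im,seeds):
    m=mask(im);m=cv2.morphologyEx(m,cv2.MORPH_OPEN,np.ones((3,3),np.uint8))
    out=[]
    for u,v in seeds:
        l,_=ndimage.label(m);k=l==l[v,u]
        k=cv2.morphologyEx(k.astype(np.uint8),cv2.MORPH_CLOSE,np.ones((5,5),np.uint8))
        k=ndimage.binary_fill_holes(k);out.append(k)
    return out
seeds={"scene":[(374,219),(416,251),(462,288),(243,185)],"top":[(351,210),(405,230),(457,242),(190,215)]}
Ms={n:blobs(n,cv2.imread(f"pics/{n}0.png"),seeds[n]) for n in seeds}
boxes={}
for n in Ms:
    for i,k in enumerate(Ms[n]):
        ys,xs=np.nonzero(k);boxes[n,i]=(xs.min()-10,ys.min()-10,np.ptp(xs)+21,np.ptp(ys)+21)
def rackM(x,y,yaw,py,ang,dz=0):
    Rr=R.from_euler("z",yaw)
    M=np.eye(4);M[:3,:3]=(Rr*R.from_euler("y",-30,degrees=True)*R.from_euler("z",ang)).as_matrix()
    M[:3,3]=[x,y,0]+Rr.apply([0,py,.05])+M[:3,2]*dz
    return M
def trayM(x,y,ang):
    M=np.eye(4);M[:3,:3]=R.from_euler("z",ang).as_matrix();M[:3,3]=[x,y,.003];return M
def cost1(n,i,M,off=(0,0)):
    x,y,w,h=boxes[n,i];k=Ms[n][i][y:y+h,x:x+w].astype(float)
    r=render(n,M,(x,y,w,h),ROUND if i==1 else TIERS)
    g=lambda a:cv2.GaussianBlur(a,(0,0),1.0)
    return ((g(r)-g(k))**2).sum()
if __name__=="__main__":
    c=ray("top",[(405,236)],.07)[0];print(c)
    def f(p,cams=("scene","top")):
        s=0
        for n in cams:
            for i,py in enumerate((.092,0,-.092)):
                s+=cost1(n,i,rackM(p[0]/1000,p[1]/1000,p[2]/30,py,p[3+i]/30 if i!=1 else 0,p[4]/1000))
        return s
    e=[c[0]*1000,c[1]*1000,-.27*30]
    for cams in (("scene","top"),("scene",),("top",)):
      best=None
      for a in (0,1,2,3):
       for _ in (0,):
        p0=np.array(e+[a*.52*30,0,a*.52*30]) if best is None or True else 0
        r=minimize(f,p0,args=(cams,),method="Powell",options=dict(maxiter=6,xtol=.05,ftol=1e-4))
        if best is None or r.fun<best.fun:best=r
      r=minimize(f,best.x,args=(cams,),method="Nelder-Mead",options=dict(xatol=.05,fatol=.05,maxiter=500,initial_simplex=np.vstack([best.x]+[best.x+1.5*v for v in np.eye(6)])))
      p=r.x;print(cams,r.fun,"x,y mm",p[:2],"yaw",np.degrees(p[2]/30),"angL",np.degrees(p[3]/30)%120,"angR",np.degrees(p[5]/30)%120,"dz",p[4])
    c=ray("top",[(195,218)],.02)[0]
    for cams in (("scene","top"),("scene",),("top",)):
      best=None
      g=lambda p:sum(cost1(n,3,trayM(p[0]/1000,p[1]/1000,p[2]/30)) for n in cams)
      for a in range(4):
        r=minimize(g,[c[0]*1000,c[1]*1000,a*.52*30],method="Nelder-Mead",options=dict(xatol=.05,fatol=.02))
        if best is None or r.fun<best.fun:best=r
      p=best.x;print(cams,best.fun,p[:2],np.degrees(p[2]/30)%120)
E
time python3 fit0.py
```

```text
[ 0.445  -0.1111  0.07  ]
('scene', 'top') 86.86999174317533 x,y mm [ 470.06   -111.2862] yaw -16.398844437949034 angL 24.737476743338288 angR 80.9277098626967 dz -6.157681001398137
('scene',) 13.993472902409636 x,y mm [ 469.0032 -112.9158] yaw -16.417651624269197 angL 29.35426231640718 angR 80.29451935756342 dz -1.550008478057205
('top',) 70.2307715041967 x,y mm [ 471.4242 -111.3725] yaw -16.331329487070967 angL 24.696216837475347 angR 83.85273282870908 dz -1.8008683272413588
('scene', 'top') 18.05026506722404 [487.1179 255.3858] 111.19656249891776
('scene',) 12.440621660141076 [486.7035 255.1121] 111.11359601437455
('top',) 4.248452785647491 [487.338  255.6176] 110.80158572294927
real	0m8.874s
user	0m9.246s
sys	0m0.111s
```

```bash
cat > f2.py <<'E'
from fit0 import *
def f(p,cams=("scene","top")):
    return sum(cost1(n,i,rackM(p[0]/1000,p[1]/1000,p[2]/30,py,[p[3],0,p[4]][i]/30,p[5]/1000 if len(p)>5 else 0)) for n in cams for i,py in enumerate((.092,0,-.092)))
p0=np.array([469.5,-112,np.radians(-16.4)*30,np.radians(27)*30,np.radians(81)*30])
for p00 in (p0,np.r_[p0,0]):
  for cams in (("scene","top"),("scene",),("top",)):
    r=minimize(f,p00,args=(cams,),method="Nelder-Mead",options=dict(xatol=.05,fatol=.05,maxiter=900,initial_simplex=np.vstack([p00]+[p00+2*v for v in np.eye(len(p00))])))
    p=r.x;print(cams,r.fun,p[:2],np.degrees(p[2:5]/30),p[5:])
    if len(p)==5 and len(cams)==2: pb=p
out=[]
for n,b,s in(("scene",(335,180,180,150),4),("top",(310,160,195,120),4)):
    x,y,w,h=b;im=cv2.resize(cv2.imread(f"pics/{n}0.png")[y:y+h,x:x+w],None,fx=s,fy=s,interpolation=cv2.INTER_CUBIC)
    for i,py in enumerate((.092,0,-.092)):
        M=rackM(pb[0]/1000,pb[1]/1000,pb[2]/30,py,[pb[3],0,pb[4]][i]/30)
        k=cv2.resize(render(n,M,b,ROUND if i==1 else TIERS),None,fx=s,fy=s)>.5
        for kk,col in((k,(0,0,255)),(cv2.resize(Ms[n][i][y:y+h,x:x+w].astype(float),None,fx=s,fy=s)>.5,(0,200,0))):
            c,_=cv2.findContours(kk.astype(np.uint8),0,2);cv2.drawContours(im,c,-1,col,1)
    cv2.imwrite(f"pics/o_{n}.png",im)
E
python3 f2.py
```

```text
('scene', 'top') 195.75128382338642 [ 470.6395 -112.2019] [-16.3873  25.8558  82.4887] []
('scene',) 13.765766193429362 [ 468.7586 -113.4858] [-16.4382  29.4328  80.6805] []
('top',) 73.94149537541506 [ 472.0316 -111.3228] [-16.3834  25.8074  82.1996] []
('scene', 'top') 88.25482202540388 [ 469.8954 -111.254 ] [-16.3861  26.1476  82.2924] [-6.3252]
('scene',) 13.245731253641924 [ 468.6634 -113.8116] [-16.5022  28.6668  80.1882] [1.1012]
('top',) 71.16085149055624 [ 471.3943 -111.368 ] [-16.3914  26.4333  83.106 ] [-1.6993]
```

View pics/o_top.png

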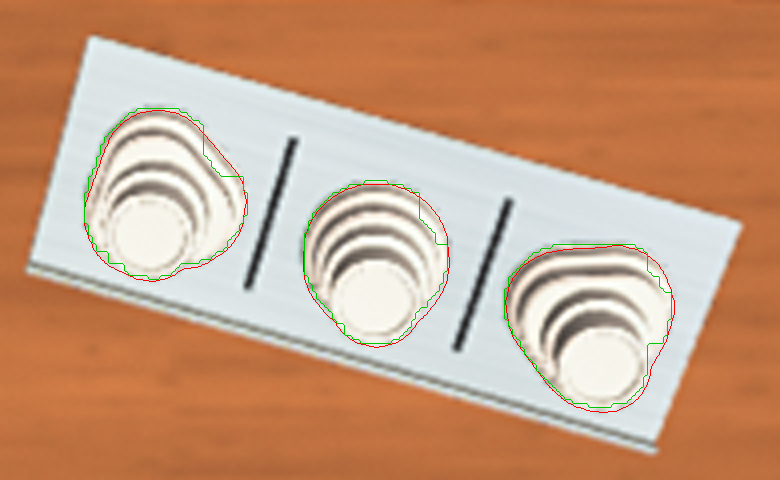

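View pics/o_scene.png

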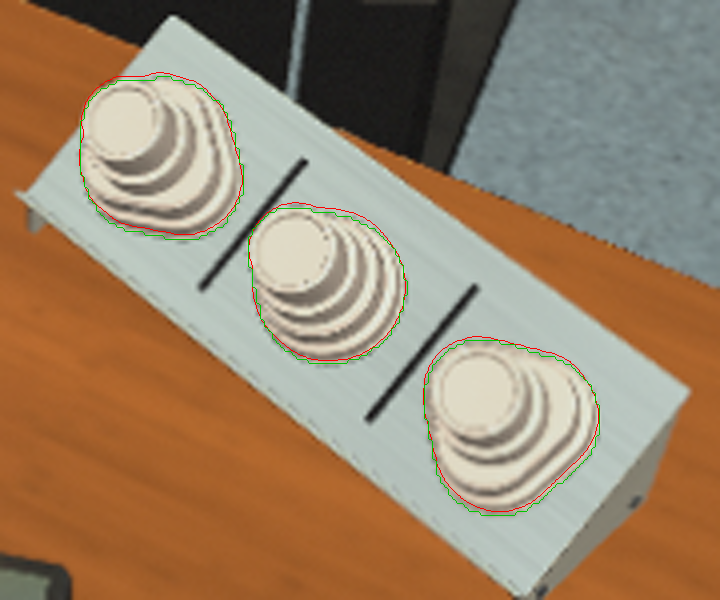

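```bash
cat > mv.py <<'E'
from h import *
from station import ctrl
RX,RY,YAW=.4700,-.1124,np.radians(-16.4)
RK=R.from_euler("z",YAW)
T0=np.array([[0,1,0],[1,0,0],[0,0,-1.]]).T  # columns x,y,z tool for zero yaw: x=(0,1,0),y=(1,0,0)
def down(yaw): return R.from_euler("z",yaw,degrees=True)*R.from_matrix(T0)
def rackpose(py,h):
    """TCP pose on the peg axis, h above deck"""
    Rb=RK*R.from_euler("y",-30,degrees=True)
    p=np.array([RX,RY,0])+RK.apply([0,py,.05])+Rb.apply([0,0,h])
    return p,Rb*R.from_matrix(T0)
def rel(targets):
    o=ctrl.get_obs();p0=o["tool_pos"];R0=R.from_rotvec(o["tool_rot"])
    print("t",o["t"],"pos",p0,"open",o["opening"],"F",o["contact_force"],"q",o["q"])
    for p,Rt in targets:
        d=R0.inv().apply(np.array(p)-p0)*100;w=(R0.inv()*Rt).as_rotvec(degrees=True)
        print(d.round(2),w.round(1),"|d|mm %.0f ang %.0f"%(np.linalg.norm(d)*10,np.linalg.norm(w)))
E
python3 - <<'E'
from mv import *
p,Q=rackpose(.092,.045)
rel([([.45,.25,.24],down(10)),(rackpose(.092,.125)),(p,Q)]);print(p)
E
```

```text
t 0.1 pos [0.2262 0.582  0.2302] open 0.08551307776144751 F [-0.1885  0.1785 -0.2038] q [ 1.081   0.0533  1.6141  0.      1.476  -0.119 ]
[-32.89 -22.84  -0.95] [-0.1  0.  58.8] |d|mm 401 ang 59
[-40.88 -47.24   7.27] [-24.3 -22.2  83.1] |d|mm 629 ang 89
[-44.87 -46.88  14.2 ] [-24.3 -22.2  83.1] |d|mm 664 ang 89
[ 0.4744 -0.0178  0.089 ]
```

Call:
{"name": "play_rows", "arguments": {
  "motion": [
    [[-1,-8.2,-5.7,-0.2,0,0,14.7],[-1,-16.4,-11.4,-0.5,0,0,29.4],[-1,-24.6,-17.1,-0.7,0,0,44],[-1,-32.9,-22.8,-0.9,0,0,58.8],[-1,-32.9,-22.8,-0.9,0,0,58.8],[-1,-32.9,-22.8,-0.9,0,0,58.8],[-1,-32.9,-22.8,-0.9,0,0,58.8],[-1,-34.9,-29,1,-6.1,-5.5,65],[-1,-36.9,-35,3,-12.2,-11.1,71],[-1,-38.9,-41,5,-18.2,-16.6,77],[-1,-40.9,-47.2,7.3,-24.3,-22.2,83.1],[-1,-40.9,-47.2,7.3,-24.3,-22.2,83.1],[-1,-40.9,-47.2,7.3,-24.3,-22.2,83.1],[-1,-40.9,-47.2,7.3,-24.3,-22.2,83.1]]
  ]
}}

```text
t: 1.85
tool_pos: [0.4369, -0.0059, 0.1589]
tool_rot: [2.153, 1.61, 0.433]
contact_force: [-0.3, -0.5, -0.5]
opening: 0.0851
```

```bash
python3 - <<'E'
from mv import *
rel([rackpose(.092,.125),rackpose(.092,.085),rackpose(.092,.045)])
for n in("scene","top"):
    d=ctrl.get_image(n); cv2.imwrite(f"pics/{n}1.png",d["color"][:,:,::-1])
a=cv2.imread("pics/scene1.png")[150:350,300:560];b=cv2.imread("pics/top1.png")[130:330,280:540]
cv2.imwrite("pics/v1.png",cv2.resize(np.hstack([a,b]),(800,308)))
E
```

```text
t 1.85 pos [ 0.4369 -0.0059  0.1589] open 0.08505672115811237 F [-0.3117 -0.5244 -0.4875] q [-0.1356 -0.8064  2.4375 -0.0897  0.9928  0.1801]
[-0.08 -0.09  0.03] [ 0.1 -0.  -0. ] |d|mm 1 ang 0
[-0.08 -0.09  4.03] [ 0.1 -0.  -0. ] |d|mm 40 ang 0
[-0.08 -0.1   8.03] [ 0.1 -0.  -0. ] |d|mm 80 ang 0
```

View pics/v1.png

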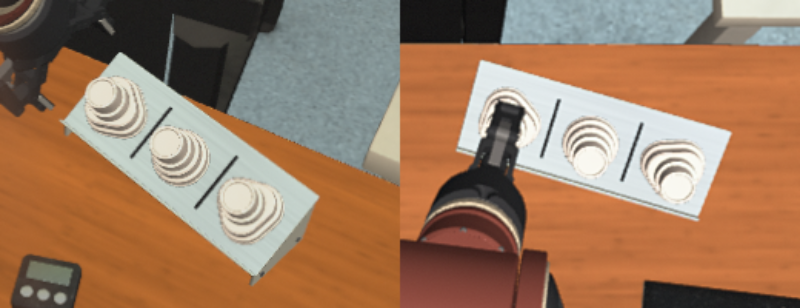

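Call:
{"name": "play_rows", "arguments": {
  "motion": [
    [[-1,-0.1,-0.1,2.5,0,0,0],[-1,-0.1,-0.1,5,0,0,0],[-1,-0.1,-0.1,6.5,0,0,0],[-1,-0.1,-0.1,8,0,0,0],[-1,-0.1,-0.1,8,0,0,0],[-1,-0.1,-0.1,8,0,0,0]]
  ],
  "newtons": 25
}}

```text
t: 2.7
tool_pos: [0.4748, -0.0169, 0.0901]
tool_rot: [2.151, 1.613, 0.434]
contact_force: [-0.8, 0.7, 0.4]
opening: 0.0854
```

```bash
python3 - <<'E'
from mv import *
rel([rackpose(.092,.045)])
for n in("scene","top"):
    d=ctrl.get_image(n); cv2.imwrite(f"pics/{n}2.png",d["color"][:,:,::-1])
a=cv2.imread("pics/scene2.png")[170:270,310:440];b=cv2.imread("pics/top2.png")[160:260,300:430]
cv2.imwrite("pics/v2.png",cv2.resize(np.hstack([a,b]),(800,308)))
E
```

```text
t 2.7 pos [ 0.4748 -0.0169  0.0901] open 0.0854197609024892 F [-0.846   0.6993  0.3981] q [-0.1538 -0.5486  2.4162 -0.0948  0.7549  0.1821]
[-0.1  -0.07  0.09] [ 0.1 -0.1  0.1] |d|mm 2 ang 0
```

View pics/v2.png

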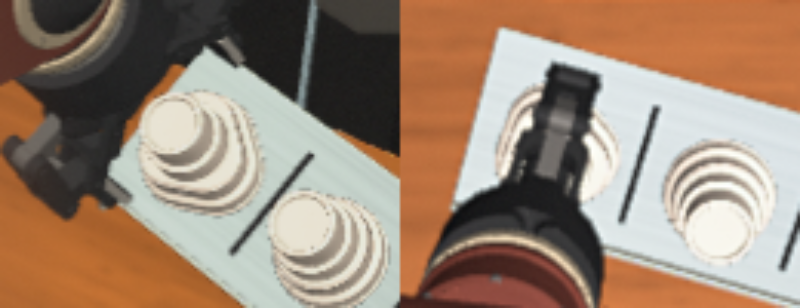

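Call:
{"name": "play_rows", "arguments": {
  "motion": [
    [[-0.2,-0.1,-0.1,0.1,0,0,0],[0.2,-0.1,-0.1,0.1,0,0,0],[1,-0.1,-0.1,0.1,0,0,0],[1,-0.1,-0.1,0.1,0,0,0],[1,-0.1,-0.1,0.1,0,0,0],[1,-0.1,-0.1,0.1,0,0,0],[1,-0.1,-0.1,0.1,0,0,0],[1,-0.1,-0.1,0.1,0,0,0]]
  ],
  "newtons": 25
}}

```text
t: 3.8
tool_pos: [0.4744, -0.018, 0.0892]
tool_rot: [2.151, 1.612, 0.435]
contact_force: [-2.4, 0.3, 2.4]
opening: 0.0343
```

Call:
{"name": "play_rows", "arguments": {
  "motion": [
    [[1,0,0,-0.5,0,0,0],[1,0,0,-1.5,0,0,0],[1,0,0,-3,0,0,0],[1,0,0,-5,0,0,0],[1,0,0,-7,0,0,0],[1,0,0,-9,0,0,0],[1,0,0,-9,0,0,0],[1,0,0,-9,0,0,0]]
  ]
}}

```text
t: 4.8
tool_pos: [0.4307, -0.0053, 0.1665]
tool_rot: [2.151, 1.612, 0.434]
contact_force: [-0.4, 0.1, -0.8]
opening: 0.0342
```

```bash
python3 - <<'E'
from mv import *
ty=-36.8
rel([([.44,.02,.24],down(-22)),([.487,.255,.21],down(ty)),([.487,.2555,.003+.045+.064+.022],down(ty))])
for n in("scene","top"):
    d=ctrl.get_image(n); cv2.imwrite(f"pics/{n}3.png",d["color"][:,:,::-1])
a=cv2.imread("pics/scene3.png")[120:270,290:485];b=cv2.imread("pics/top3.png")[130:280,260:455]
cv2.imwrite("pics/v3.png",cv2.resize(np.hstack([a,b]),(800,308)))
E
```

```text
t 4.8 pos [ 0.4307 -0.0053  0.1665] open 0.03418579903731331 F [-0.3762  0.0681 -0.8282] q [-0.1374 -0.8424  2.4426 -0.086   1.0218  0.1726]
[ 2.69  3.84 -6.27] [30.1 -1.5  5.6] |d|mm 78 ang 31
[26.57  0.53 -4.71] [29.8 -5.4 20. ] |d|mm 270 ang 36
[26.61 -3.3   1.85] [29.8 -5.4 20. ] |d|mm 269 ang 36
```

View pics/v3.png

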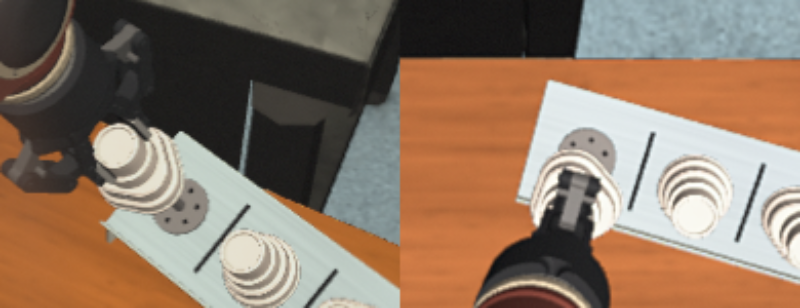

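Call:
{"name": "play_rows", "arguments": {
  "motion": [
    [[1,0.9,1.3,-2.1,10,-0.5,1.9],[1,1.8,2.6,-4.2,20,-1,3.7],[1,2.7,3.8,-6.3,30.1,-1.5,5.6],[1,8.7,3,-5.9,30,-2.5,9.2],[1,14.7,2.2,-5.5,30,-3.5,12.8],[1,20.7,1.4,-5.1,29.9,-4.4,16.4],[1,26.6,0.5,-4.7,29.8,-5.4,20],[1,26.6,0.5,-4.7,29.8,-5.4,20],[1,26.6,0.5,-4.7,29.8,-5.4,20],[1,26.6,-1.4,-1.4,29.8,-5.4,20],[1,26.6,-3.3,1.8,29.8,-5.4,20],[1,26.6,-3.3,1.8,29.8,-5.4,20],[1,26.6,-3.3,1.8,29.8,-5.4,20]]
  ]
}}

```text
t: 6.52
tool_pos: [0.4875, 0.2549, 0.1353]
tool_rot: [-2.809, -1.405, -0.002]
contact_force: [-0.7, 0.0, -0.7]
opening: 0.0341
```

```bash
python3 - <<'E'
from mv import *
rel([([.487,.2555,.003+.045+.064+.022],down(-36.8))])
for n in("scene","top"):
    d=ctrl.get_image(n); cv2.imwrite(f"pics/{n}4.png",d["color"][:,:,::-1])
a=cv2.imread("pics/scene4.png")[90:240,160:355];b=cv2.imread("pics/top4.png")[130:280,100:295]
cv2.imwrite("pics/v4.png",cv2.resize(np.vstack([a,b]),None,fx=2,fy=2))
a=cv2.resize(np.hstack([a,b]),None,fx=2,fy=2,interpolation=2);cv2.imwrite("pics/v4.png",a)
E
```

```text
t 6.525 pos [0.4875 0.2549 0.1353] open 0.03409353594337204 F [-0.6565  0.0111 -0.7329] q [ 0.3462 -0.0471  1.8776  0.0007  1.3102  0.9893]
[ 0.02 -0.07  0.13] [-0.  -0.1 -0.1] |d|mm 2 ang 0
```

View pics/v4.png

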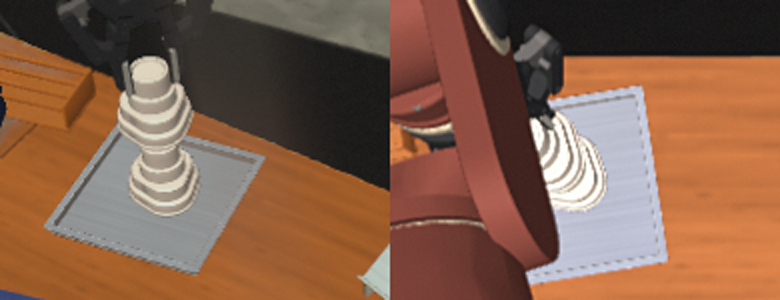

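```bash
cat > fit4.py <<'E'
from h import *
import sys
from fit0 import trayM
from scipy import ndimage
def fit(img,seed,lower,held0,box,zmin_clip=True,n="scene",ntiers=3,out=None):
    """lower: list of known (x,y,z,ang deg) mm; held0 start; fits held x,y,z,ang; foot tier left out of comparison"""
    m=mask(img);m=cv2.morphologyEx(m,cv2.MORPH_OPEN,np.ones((3,3),np.uint8))
    l,_=ndimage.label(m);k=ndimage.binary_fill_holes(cv2.morphologyEx((l==l[seed[1],seed[0]]).astype(np.uint8),cv2.MORPH_CLOSE,np.ones((3,3),np.uint8))).astype(float)
    x,y,w,h=box;k=k[y:y+h,x:x+w]
    def MM(q):
        M=np.eye(4);M[:3,:3]=R.from_euler("z",q[3],degrees=True).as_matrix();M[:3,3]=np.array(q[:3])/1000;return M
    base=np.zeros((h,w))
    for q in lower: base=np.maximum(base,render(n,MM(q),box))
    # ignore zone: foot region of held (fingers there)
    ig=cv2.dilate(render(n,MM(held0),box,[TIERS[3]]),np.ones((9,9)))>0
    ig&=~(cv2.erode(render(n,MM(held0),box,TIERS[:3]),np.ones((3,3)))>.5)
    g=lambda a:cv2.GaussianBlur(a,(0,0),.8)
    def c(q): return (((g(np.maximum(base,render(n,MM(q),box)))-g(k))**2)*~ig).sum()
    best=None
    for da in(-30,0,30):
        q0=np.array(held0)+[0,0,0,da]
        r=minimize(c,q0,method="Nelder-Mead",options=dict(xatol=.05,fatol=.02,maxiter=600,initial_simplex=np.vstack([q0]+[q0+v*s for v,s in zip(np.eye(4),(3,3,3,10))])))
        if best is None or r.fun<best.fun:best=r
    q=best.x
    if out:
        s=5;im=cv2.resize(img[y:y+h,x:x+w],None,fx=s,fy=s,interpolation=cv2.INTER_CUBIC)
        for a,col in((np.maximum(base,render(n,MM(q),box)),(0,0,255)),(k,(0,200,0)),(ig.astype(float),(255,0,0))):
            cc,_=cv2.findContours((cv2.resize(a,None,fx=s,fy=s)>.5).astype(np.uint8),0,2);cv2.drawContours(im,cc,-1,col,1)
        cv2.imwrite(out,im)
    return q,best.fun
E
python3 - <<'E'
from fit4 import *
im=cv2.imread("pics/scene4.png")
q,f=fit(im,(240,188),[(486.7,255.1,3,111.1)],[487.5,255,90,111],(205,110,80,95),out="pics/v5.png")
print(q,q[3]%120,f)
E
```

```text
[485.5952 252.5344  88.1592 113.6018] 113.60182360049191 15.776777975497579
```

View pics/v5.png

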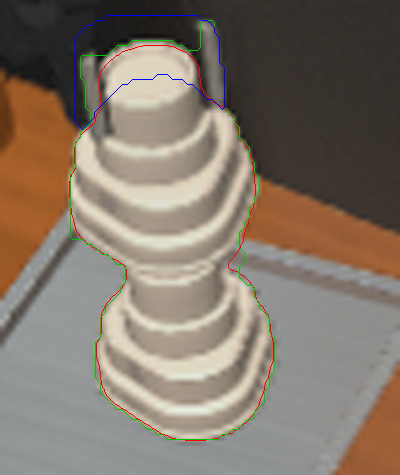

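```bash
python3 - <<'E'
import cv2,numpy as np
im=cv2.imread("pics/top4.png")[170:250,150:230]
cv2.imwrite("pics/v6.png",cv2.resize(im,None,fx=7,fy=7,interpolation=cv2.INTER_CUBIC))
E
```

```text
(no output)
```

View pics/v6.png

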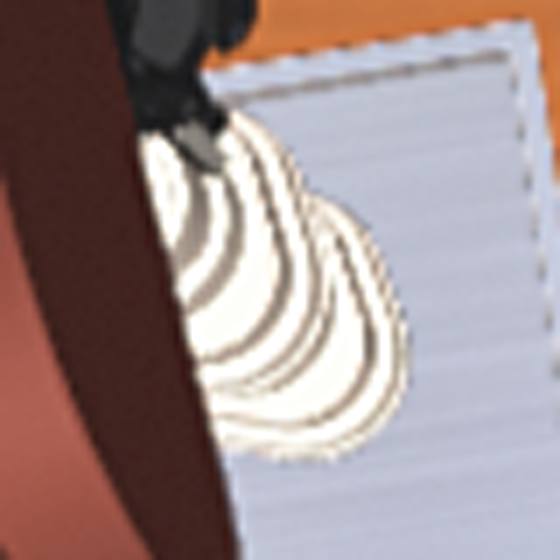

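```bash
cat > ov.py <<'E'
from h import *
def ov(n,pic,box,hyps,out,s=7):
    x,y,w,h=box;im0=cv2.resize(cv2.imread(pic)[y:y+h,x:x+w],None,fx=s,fy=s,interpolation=cv2.INTER_CUBIC);o=[]
    for q in hyps:
        im=im0.copy();M=np.eye(4);M[:3,:3]=R.from_euler("z",q[3],degrees=True).as_matrix();M[:3,3]=np.array(q[:3])/1000
        for (p,z0,z1),col in zip(TIERS,((0,0,255),(0,160,0),(255,0,0),(200,0,200))):
            for z in((z0,z1) if z0==0 else (z1,)):
                uv=proj(n,np.c_[p,np.full(len(p),z)]/1000@M[:3,:3].T+M[:3,3])
                cv2.polylines(im,[(((uv+.5-[x,y])*s-.5)*8).round().astype(np.int32)],True,col,1,cv2.LINE_AA,3)
        o.append(im)
    cv2.imwrite(out,np.hstack(o))
E
python3 - <<'E'
from ov import *
H=[(485.6,252.5,88,112),(487.1,254.3,90.9,112),(486.7,254.5,87,112)]
ov("top","pics/top4.png",(170,175,50,65),H,"pics/a1.png",5)
ov("scene","pics/scene4.png",(210,112,55,60),H,"pics/a2.png",5)
a=cv2.imread("pics/a1.png");b=cv2.imread("pics/a2.png");print(a.shape,b.shape)
w=max(a.shape[1],b.shape[1]);pad=lambda i:cv2.copyMakeBorder(i,0,0,0,w-i.shape[1],0)
cv2.imwrite("pics/a3.png",cv2.resize(np.vstack([pad(a),pad(b)]),None,fx=.95,fy=.95))
E
```

```text
(325, 750, 3) (300, 825, 3)
```

View pics/a3.png

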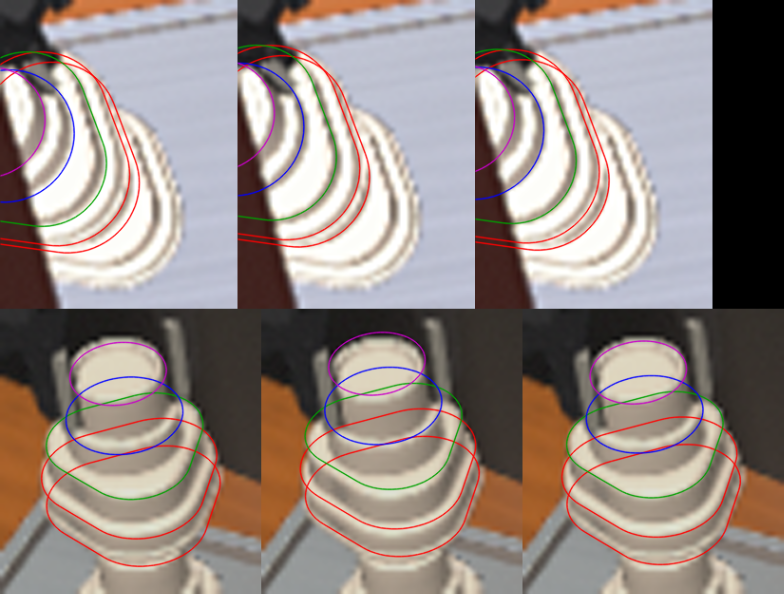

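Call:
{"name": "play_rows", "arguments": {
  "motion": [
    [[1,0.08,-0.03,1.5,0,0,0],[1,0.08,-0.03,3,0,0,0],[1,0.08,-0.03,4,0,0,0],[1,0.08,-0.03,4.5,0,0,0],[1,0.08,-0.03,4.8,0,0,0],[1,0.08,-0.03,5.1,0,0,0],[1,0.08,-0.03,5.1,0,0,0]]
  ]
}}

```text
t: 7.5
tool_pos: [0.4885, 0.2564, 0.0853]
tool_rot: [-2.809, -1.406, -0.005]
contact_force: [-0.3, -0.1, -1.2]
opening: 0.0338
```

Call:
{"name": "play_rows", "arguments": {
  "motion": [
    [[1,-0.1,0,0.2,0,0,0],[1,-0.1,0,0.5,0,0,0],[1,-0.1,0,0.7,0,0,0],[1,-0.1,0,0.9,0,0,0],[1,-0.1,0,0.9,0,0,0]]
  ]
}}

```text
t: 8.12
tool_pos: [0.4877, 0.2556, 0.076]
tool_rot: [-2.809, -1.406, -0.004]
contact_force: [-0.4, -0.5, -0.5]
opening: 0.0343
```

Call:
{"name": "play_rows", "arguments": {
  "motion": [
    [[1,0,0,0.15,0,0,0],[1,0,0,0.3,0,0,0],[1,0,0,0.3,0,0,0]]
  ]
}}

```text
t: 8.5
tool_pos: [0.4876, 0.2555, 0.0728]
tool_rot: [-2.809, -1.406, -0.003]
contact_force: [-0.9, 0.3, -0.5]
opening: 0.0338
```

Call:
{"name": "play_rows", "arguments": {
  "motion": [
    [[1,0,0,0.15,0,0,0],[1,0,0,0.25,0,0,0],[1,0,0,0.25,0,0,0]]
  ]
}}

```text
t: 8.88
tool_pos: [0.4875, 0.2555, 0.0702]
tool_rot: [-2.809, -1.406, -0.003]
contact_force: [-0.3, -0.2, -0.6]
opening: 0.0343
```

Call:
{"name": "play_rows", "arguments": {
  "motion": [
    [[1,0,0,0.1,0,0,0],[1,0,0,0.2,0,0,0],[1,0,0,0.2,0,0,0]]
  ]
}}

```text
t: 9.25
tool_pos: [0.4881, 0.2559, 0.0695]
tool_rot: [-2.809, -1.406, -0.005]
contact_force: [-1.7, 0.0, 5.4]
opening: 0.0342
```

```bash
python3 - <<'E'
from mv import *
print(ctrl.get_obs()["contact_force"],ctrl.get_obs()["tool_pos"])
d=ctrl.get_image("scene"); cv2.imwrite("pics/scene7.png",d["color"][:,:,::-1])
from ov import ov
ov("scene","pics/scene7.png",(210,130,60,70),[(486.8,255.1,23,112)],"pics/v7.png",7)
a=cv2.imread("pics/scene7.png")[130:200,210:270];cv2.imwrite("pics/v7.png",np.hstack([cv2.imread("pics/v7.png"),cv2.resize(a,None,fx=7,fy=7,interpolation=2)])[:600,:800] if 0 else cv2.resize(np.hstack([cv2.imread("pics/v7.png"),cv2.resize(a,None,fx=7,fy=7,interpolation=2)]),(780,455)))
E
```

```text
[-1.6687  0.0028  5.3699] [0.4881 0.2559 0.0695]
```

View pics/v7.png

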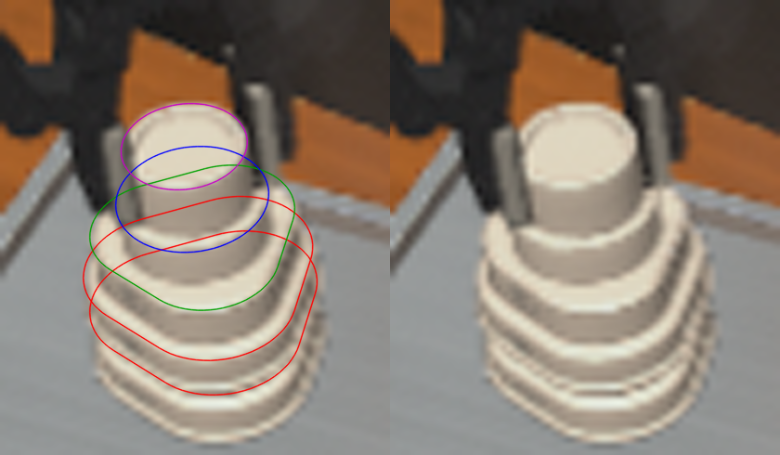

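Call:
{"name": "play_rows", "arguments": {
  "motion": [
    [[0.3,0,0,-0.05,0,0,0],[-0.3,0,0,-0.05,0,0,0],[-1,0,0,-0.05,0,0,0],[-1,0,0,-0.05,0,0,0],[-1,0,0,-0.05,0,0,0],[-1,0,0,-3,0,0,0],[-1,0,0,-8,0,0,0],[-1,0,0,-13,0,0,0],[-1,0,0,-13,0,0,0]]
  ]
}}

```text
t: 10.42
tool_pos: [0.4907, 0.2567, 0.2056]
tool_rot: [2.809, 1.406, 0.022]
contact_force: [0.3, -0.2, 0.0]
opening: 0.0852
```

```bash
python3 - <<'E'
from mv import *
rel([([.45,.1,.24],down(-25)),rackpose(-.092,.125),rackpose(-.092,.047)])
d=ctrl.get_image("scene"); cv2.imwrite("pics/scene8.png",d["color"][:,:,::-1])
from fit4 import fit
q,f=fit(d["color"][:,:,::-1].copy(),(240,188),[(486.7,255.1,3,111.1)],[487,255,23,111],(205,110,80,95),out="pics/v8.png")
print(q,f)
E
```

```text
t 10.425 pos [0.4907 0.2567 0.2056] open 0.0851522312584624 F [ 0.3256 -0.2005  0.0407] q [ 0.3472 -0.1094  1.815   0.001   1.4223  0.9897]
[-14.94   6.16  -3.58] [  0.5  -0.6 -11.8] |d|mm 166 ang 12
[-41.65  17.79   4.35] [-29.2   4.7 -20.1] |d|mm 455 ang 36
[-40.37  21.4   11.15] [-29.2   4.7 -20.1] |d|mm 470 ang 36
[485.6217 252.6949  28.0984 106.0164] 66.07277234655173
```

View pics/v8.png

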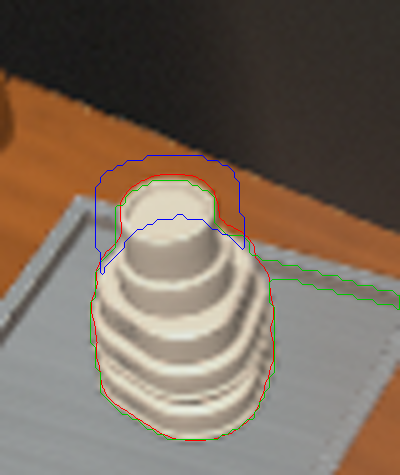

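```bash
cat > fs.py <<'E'
from h import *
from scipy import ndimage
def MM(q):
    M=np.eye(4);M[:3,:3]=R.from_euler("z",q[3],degrees=True).as_matrix();M[:3,3]=np.array(q[:3])/1000;return M
def stack(n,pic,lower,q0,box,seed,k0=5,free=(1,1,1,1)):
    img=cv2.imread(pic);m=cv2.morphologyEx(mask(img),cv2.MORPH_CLOSE,np.ones((3,3),np.uint8));m=cv2.morphologyEx(m,cv2.MORPH_OPEN,cv2.getStructuringElement(2,(9,9)))
    l,_=ndimage.label(m);k=ndimage.binary_fill_holes(l==l[seed[1],seed[0]]).astype(float)
    x,y,w,h=box;k=k[y:y+h,x:x+w];g=lambda a:cv2.GaussianBlur(a,(0,0),.8)
    base=np.zeros((h,w))
    for q in lower: base=np.maximum(base,render(n,MM(q),box))
    c=lambda q:((g(np.maximum(base,render(n,MM(q),box)))-g(k))**2).sum()
    best=None
    for da in(-15,0,15):
        p=np.array(q0)+[0,0,0,da]
        r=minimize(c,p,method="Nelder-Mead",options=dict(xatol=.05,fatol=.02,maxiter=600,initial_simplex=np.vstack([p]+[p+v*s for v,s in zip(np.eye(4),(3,3,3,10))])))
        if best is None or r.fun<best.fun:best=r
    print(n,best.x,best.fun)
    for dz in(0,8): print(" at z",q0[2]+dz,minimize(lambda s:c([s[0],s[1],q0[2]+dz,s[2]]),[q0[0],q0[1],q0[3]],method="Nelder-Mead").fun)
E
python3 -c "
from fs import *
stack('scene','pics/scene8.png',[(486.7,255.1,3,111.1)],[487,255,23,111],(205,110,80,95),(240,188))"
```

```text
scene [486.6626 255.2482  23.3373  99.1307] 29.805069266629104
 at z 23 29.939720810226337
 at z 31 27.932759294310376
```

Call:
{"name": "play_rows", "arguments": {
  "motion": [
    [[-1,-5,2,-1.2,0,0,-4],[-1,-10,4.1,-2.4,0,0,-8],[-1,-14.9,6.2,-3.6,0,0,-11.8],[-1,-20.3,8.5,-2,-5.8,1,-13.4],[-1,-25.6,10.8,-0.5,-11.7,1.9,-15],[-1,-31,13.2,1.2,-17.5,2.8,-16.8],[-1,-36.3,15.5,2.8,-23.4,3.8,-18.4],[-1,-41.6,17.8,4.3,-29.2,4.7,-20.1],[-1,-41.6,17.8,4.3,-29.2,4.7,-20.1],[-1,-41.6,17.8,4.3,-29.2,4.7,-20.1],[-1,-41.6,17.8,4.3,-29.2,4.7,-20.1]]
  ]
}}

```text
t: 11.85
tool_pos: [0.3835, -0.1819, 0.157]
tool_rot: [2.153, 1.617, 0.425]
contact_force: [0.1, 0.1, 0.7]
opening: 0.0853
```

```bash
python3 - <<'E'
from mv import *
rel([rackpose(-.0926,.125),rackpose(-.0926,.046)])
for n in("scene","top"):
    d=ctrl.get_image(n); cv2.imwrite(f"pics/{n}9.png",d["color"][:,:,::-1])
from fs import stack
stack('scene','pics/scene9.png',[(486.7,255.1,3,111.1)],[487,255,23,111],(205,110,80,95),(240,188))
stack('top','pics/top9.png',[(487.3,255.6,3,111.1)],[487,255,23,111],(150,170,80,80),(192,218))
a=cv2.imread("pics/scene9.png")[130:220,200:290];b=cv2.imread("pics/top9.png")[170:260,150:240];
cv2.imwrite("pics/v9.png",cv2.resize(np.hstack([a,b]),(800,400),interpolation=2))
E
```

```text
t 11.85 pos [ 0.3835 -0.1819  0.157 ] open 0.08534662016465207 F [0.0695 0.1454 0.7207] q [-0.777  -0.8816  2.475   0.2646  1.0953 -0.5621]
[-0.15  0.13 -0.06] [-0.3  0.1  0.3] |d|mm 2 ang 0
[-0.14  0.17  7.84] [-0.3  0.1  0.3] |d|mm 78 ang 0
scene [ -83.9056 -242.3309  745.5353 -133.7964] 0.0
 at z 23 5175.996023843598
 at z 31 5153.855996550095
top [483.8734 250.563   24.7589 109.5318] 184.72149012168228
 at z 23 184.53368255265653
 at z 31 186.79325759707626h.py:32: RuntimeWarning: invalid value encountered in cast
  cv2.fillConvexPoly(im,cv2.convexHull(uv.astype(np.float32)).round().astype(np.int32),255)
```

View pics/v9.png

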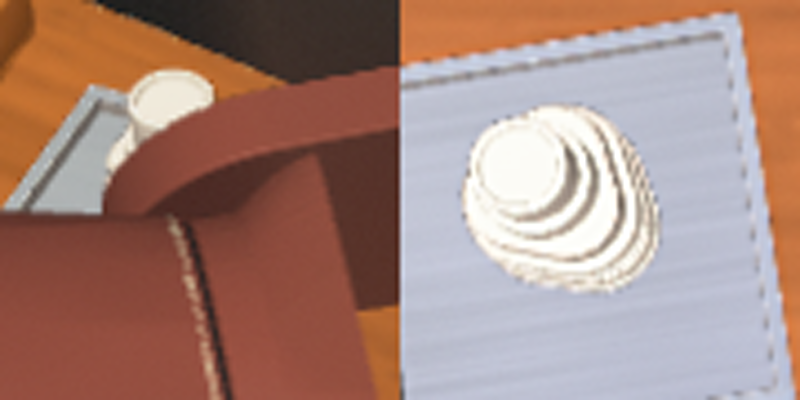

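View pics/scene9.png

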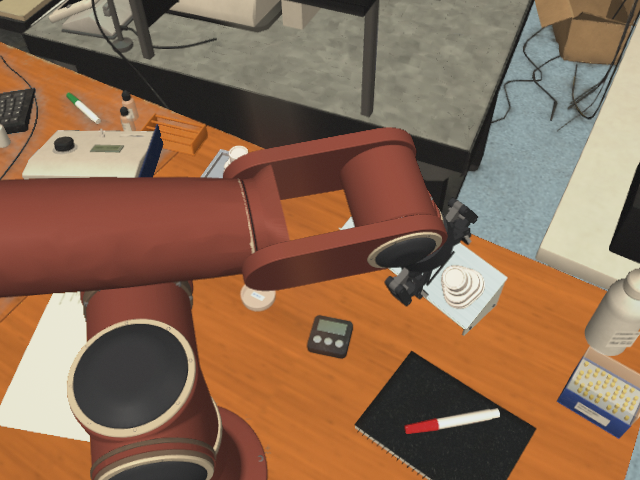

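Call:
{"name": "play_rows", "arguments": {
  "motion": [
    [[-1,-0.15,0.15,2.5,-0.3,0,0.3],[-1,-0.15,0.15,5,-0.3,0,0.3],[-1,-0.15,0.15,6.5,-0.3,0,0.3],[-1,-0.15,0.15,7.8,-0.3,0,0.3],[-1,-0.15,0.15,7.8,-0.3,0,0.3],[-1,-0.15,0.15,7.8,-0.3,0,0.3]]
  ]
}}

```text
t: 12.7
tool_pos: [0.4223, -0.194, 0.091]
tool_rot: [2.15, 1.612, 0.432]
contact_force: [-0.5, 0.1, 0.8]
opening: 0.0853
```

```bash
python3 - <<'E'
from mv import *
rel([rackpose(-.0926,.046)])
for n in("scene","top"):
    d=ctrl.get_image(n); cv2.imwrite(f"pics/{n}10.png",d["color"][:,:,::-1])
a=cv2.imread("pics/scene10.png")[230:350,380:536];b=cv2.imread("pics/top10.png")[170:290,370:526]
cv2.imwrite("pics/v10.png",cv2.resize(np.hstack([a,b]),(800,308)))
E
```

```text
t 12.7 pos [ 0.4223 -0.194   0.091 ] open 0.08526475468870873 F [-0.4997  0.0606  0.8254] q [-0.7211 -0.6103  2.4505  0.2876  0.838  -0.5794]
[-0.09 -0.08  0.09] [0.1 0.  0.1] |d|mm 2 ang 0
```

View pics/v10.png

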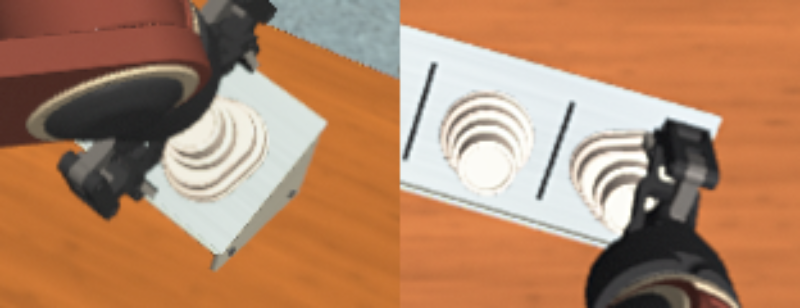

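```bash
python3 - <<'E'
from mv import *
o=ctrl.get_obs();p=o["tool_pos"];Q=R.from_rotvec(o["tool_rot"])
x,y,w,h=(410,190,80,80);s=7
for n,(x,y) in(("top",(430,200)),("scene",(420,240))):
    im=cv2.resize(cv2.imread(f"pics/{n}10.png")[y:y+57,x:x+57],None,fx=s,fy=s,interpolation=2)
    for (c,z0,z1),col in zip(TIERS[2:],((255,0,0),(0,0,255))):
        P=Q.apply(np.c_[c/1000,np.full(len(c),-(z1-46)/1000)])+p
        uv=proj(n,P);cv2.polylines(im,[(((uv+.5-[x,y])*s-.5)*8).round().astype(np.int32)],True,col,1,cv2.LINE_AA,3)
    cv2.imwrite(f"pics/c_{n}.png",im)
cv2.imwrite("pics/v11.png",np.hstack([cv2.imread("pics/c_top.png"),cv2.imread("pics/c_scene.png")]))
E
```

```text
(no output)
```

View pics/v11.png

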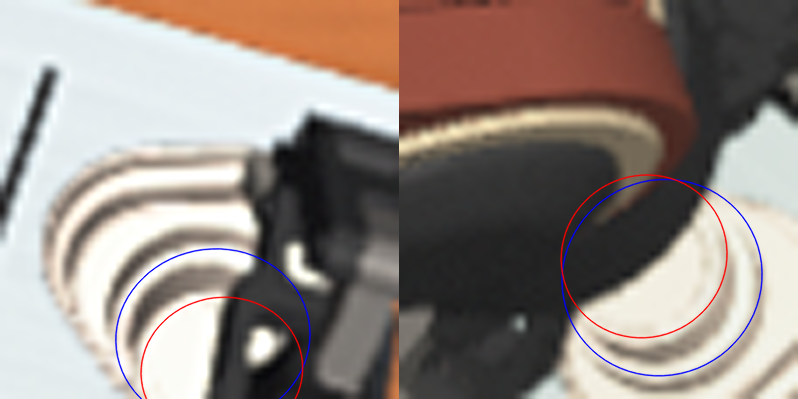

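Call:
{"name": "play_rows", "arguments": {
  "motion": [
    [[-0.2,-0.1,-0.1,0.1,0,0,0],[0.2,-0.1,-0.1,0.1,0,0,0],[1,-0.1,-0.1,0.1,0,0,0],[1,-0.1,-0.1,0.1,0,0,0],[1,-0.1,-0.1,0.1,0,0,0],[1,-0.1,-0.1,0.1,0,0,0],[1,-0.1,-0.1,0.1,0,0,0],[1,-0.1,-0.1,0.1,0,0,0]]
  ]
}}

```text
t: 13.8
tool_pos: [0.4216, -0.1954, 0.0902]
tool_rot: [2.15, 1.61, 0.432]
contact_force: [-2.6, -0.1, 2.5]
opening: 0.0339
```

Call:
{"name": "play_rows", "arguments": {
  "motion": [
    [[1,0,0,-0.5,0,0,0],[1,0,0,-1.5,0,0,0],[1,0,0,-3,0,0,0],[1,0,0,-5,0,0,0],[1,0,0,-7,0,0,0],[1,0,0,-8.5,0,0,0],[1,0,0,-8.5,0,0,0],[1,0,0,-8.5,0,0,0]]
  ]
}}

```text
t: 14.8
tool_pos: [0.3805, -0.1831, 0.1632]
tool_rot: [2.151, 1.61, 0.431]
contact_force: [-0.8, 0.0, -0.9]
opening: 0.0341
```

```bash
python3 - <<'E'
from mv import *
rel([([.42,-.12,.26],down(-16.4)),([.45,.05,.26],down(8)),([.4875,.2555,.22],down(29)),([.4875,.2555,.157],down(29))])
for n in("scene","top"):
    d=ctrl.get_image(n); cv2.imwrite(f"pics/{n}12.png",d["color"][:,:,::-1])
a=cv2.imread("pics/scene12.png")[200:350,360:555];b=cv2.imread("pics/top12.png")[160:310,350:545]
cv2.imwrite("pics/v12.png",cv2.resize(np.hstack([a,b]),(800,308)))
E
```

```text
t 14.8 pos [ 0.3805 -0.1831  0.1632] open 0.03413532335089864 F [-0.8139  0.0115 -0.9148] q [-0.7906 -0.9035  2.4764  0.2725  1.1127 -0.5694]
[ 7.15  6.6  -7.38] [30.1  0.1  0. ] |d|mm 122 ang 30
[24.31  4.96 -8.37] [ 29.7   6.5 -23.8] |d|mm 262 ang 39
[45.09  1.07 -6.05] [ 28.5  12.  -44.3] |d|mm 455 ang 54
[45.1  -2.09 -0.6 ] [ 28.5  12.  -44.3] |d|mm 452 ang 54
```

View pics/v12.png

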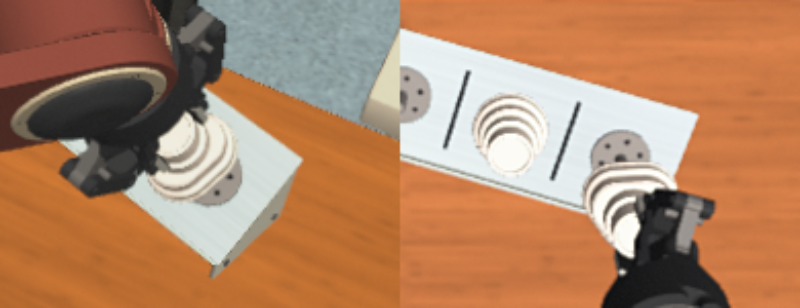

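Call:
{"name": "play_rows", "arguments": {
  "motion": [
    [[1,1.2,2,-3.3,10,0,0],[1,4,4.4,-5.5,20,0,0],[1,7.1,6.6,-7.4,30,0,0],[1,12.8,6,-7.7,30,2.2,-8],[1,18.5,5.5,-8,29.8,4.3,-16],[1,24.3,5,-8.4,29.7,6.5,-23.8],[1,29.5,4,-7.8,29.4,8,-29],[1,34.7,3,-7.2,29.1,9.3,-34],[1,39.9,2,-6.6,28.8,10.6,-39],[1,45.1,1.1,-6,28.5,12,-44.3],[1,45.1,1.1,-6,28.5,12,-44.3],[1,45.1,1.1,-6,28.5,12,-44.3],[1,45.1,-0.5,-3.3,28.5,12,-44.3],[1,45.1,-2.1,-0.6,28.5,12,-44.3],[1,45.1,-2.1,-0.6,28.5,12,-44.3],[1,45.1,-2.1,-0.6,28.5,12,-44.3]]
  ]
}}

```text
t: 16.9
tool_pos: [0.4881, 0.2553, 0.1582]
tool_rot: [1.596, 2.706, 0.002]
contact_force: [0.4, 0.3, 0.2]
opening: 0.0341
```

```bash
python3 - <<'E'
from mv import *
rel([([.4875,.2555,.157],down(29))])
for n in("scene","top"):
    d=ctrl.get_image(n); cv2.imwrite(f"pics/{n}13.png",d["color"][:,:,::-1])
from fit4 import fit
q,f=fit(cv2.imread("pics/scene13.png"),(240,188),[(486.7,255.1,3,111.1),(486.7,255.1,23,111.1)],[487,255,110,111],(205,95,65,110),out="pics/v13.png")
print(q,q[3]%120,f)
from ov import ov
ov("top","pics/top13.png",(160,165,60,75),[(q[0],q[1],q[2],q[3]),(486.8,254.5,108,112)],"pics/v14.png",6)
E
```

```text
t 16.9 pos [0.4881 0.2553 0.1582] open 0.03405949663759745 F [0.4216 0.269  0.1871] q [ 0.3464 -0.0686  1.8579  0.0006  1.351  -0.1589]
[ 0.05 -0.04  0.12] [ 0.1 -0.  -0.1] |d|mm 1 ang 0
[482.5049 253.9109 110.822  100.7898] 100.78982227493863 130.80548272731917
```

View pics/v13.png

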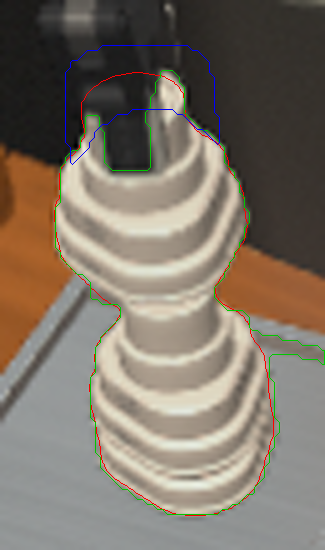

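View pics/v14.png

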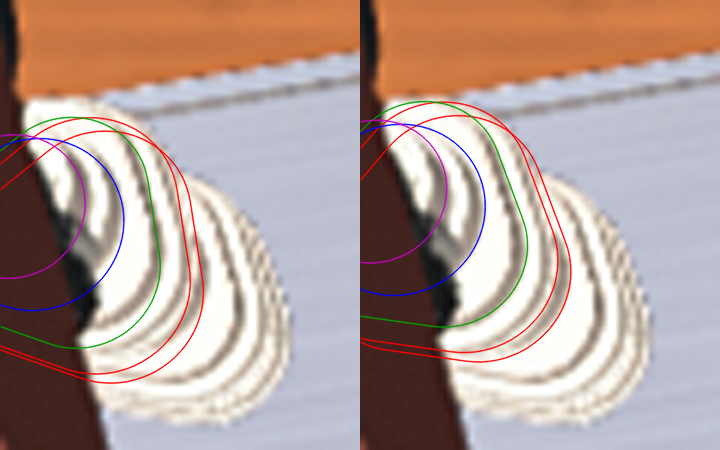

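```bash
cat > jf.py <<'E'
from fs import *
def jf(tag,lower,q0,sbox,tbox,cams=("scene","top"),fixz=None,out=None,da=(-20,0,20)):
    D={}
    for n,box in(("scene",sbox),("top",tbox)):
        if n not in cams: continue
        x,y,w,h=box;im=cv2.imread(f"pics/{n}{tag}.png");i=im.astype(int)
        m=mask(im);m=cv2.morphologyEx(m,cv2.MORPH_CLOSE,np.ones((3,3),np.uint8));m=cv2.morphologyEx(m,cv2.MORPH_OPEN,cv2.getStructuringElement(2,(7,7)))
        dark=((i.max(2)<90)|((i[...,2]-i[...,0]>25)&(i[...,2]<130))).astype(np.uint8)
        ig=cv2.dilate(cv2.morphologyEx(dark,cv2.MORPH_OPEN,np.ones((3,3),np.uint8)),np.ones((7,7),np.uint8))>0
        ig=ig[y:y+h,x:x+w]
        if n=="scene":   # ignore where foot+fingers are
            ft=cv2.dilate(render(n,MM(q0),box,[TIERS[3]]),np.ones((7,7)))>0
            ig=ft&~(cv2.erode(render(n,MM(q0),box,TIERS[:3]),np.ones((3,3)))>.5)
            vv,uu=np.mgrid[y:y+h,x:x+w]
        base=np.zeros((h,w))
        L=lower[n]
        for q in L: base=np.maximum(base,render(n,MM(q),box))
        D[n]=(m[y:y+h,x:x+w].astype(float),ig,base,box)
    g=lambda a:cv2.GaussianBlur(a,(0,0),.8)
    full=lambda s:s if fixz is None else np.array([s[0],s[1],fixz,s[2]])
    def c(s):
        q=full(s);t=0
        for n,(k,ig,base,box) in D.items(): t+=(((g(np.maximum(base,render(n,MM(q),box)))-g(k))**2)*~ig).sum()
        return t
    best=None
    for a in da:
        p=np.array(q0,float)+[0,0,0,a]
        st=np.array([3,3,3,10.])
        if fixz is not None: p=p[[0,1,3]];st=st[[0,1,3]]
        r=minimize(c,p,method="Nelder-Mead",options=dict(xatol=.05,fatol=.02,maxiter=600,initial_simplex=np.vstack([p]+[p+v*s for v,s in zip(np.eye(len(p)),st)])))
        if best is None or r.fun<best.fun:best=r
    q=full(best.x);print(cams,fixz,q,best.fun)
    if out:
        o=[]
        for n,(k,ig,base,box) in D.items():
            x,y,w,h=box;s=5;im=cv2.resize(cv2.imread(f"pics/{n}{tag}.png")[y:y+h,x:x+w],None,fx=s,fy=s,interpolation=2)
            for a,col in((np.maximum(base,render(n,MM(q),box)),(0,0,255)),(k,(0,200,0)),(ig.astype(float),(255,0,0))):
                cc,_=cv2.findContours((cv2.resize(a,None,fx=s,fy=s)>.5).astype(np.uint8),0,2);cv2.drawContours(im,cc,-1,col,1)
            o.append(cv2.copyMakeBorder(im,0,600-im.shape[0],0,400-im.shape[1],0))
        cv2.imwrite(out,np.hstack(o))
    return q
E
python3 - <<'E'
from jf import *
lw={"scene":[(486.7,255.1,3,111.1),(486.7,255.1,23,111.1)],"top":[(487.3,255.6,3,111.1),(487.3,255.6,23,111.1)]}
a=dict(lower=lw,q0=[487.5,255,110,111],sbox=(205,95,55,110),tbox=(160,165,60,75))
jf(13,**a,out="pics/v15.png")
jf(13,**a,fixz=108); jf(13,**a,fixz=111.5)
jf(13,**a,fixz=111.5,cams=("scene",)); jf(13,**a,fixz=111.5,cams=("top",));jf(13,**a,fixz=108,cams=("top",))
E
```

```text
('scene', 'top') None [481.9386 253.3899 111.2864 100.1791] 236.31315187578696
('scene', 'top') 108 [483.9614 255.7327 108.      96.6916] 238.77425451345042
('scene', 'top') 111.5 [481.8773 253.34   111.5    100.3178] 236.0862897728842
('scene',) 111.5 [481.8511 253.4446 111.5    100.5276] 136.58848022039479
('top',) 111.5 [482.0469 244.1683 111.5    138.199 ] 98.96565125994451
('top',) 108 [483.1084 254.0306 108.      99.6898] 98.65335740135811
```

View pics/v15.png

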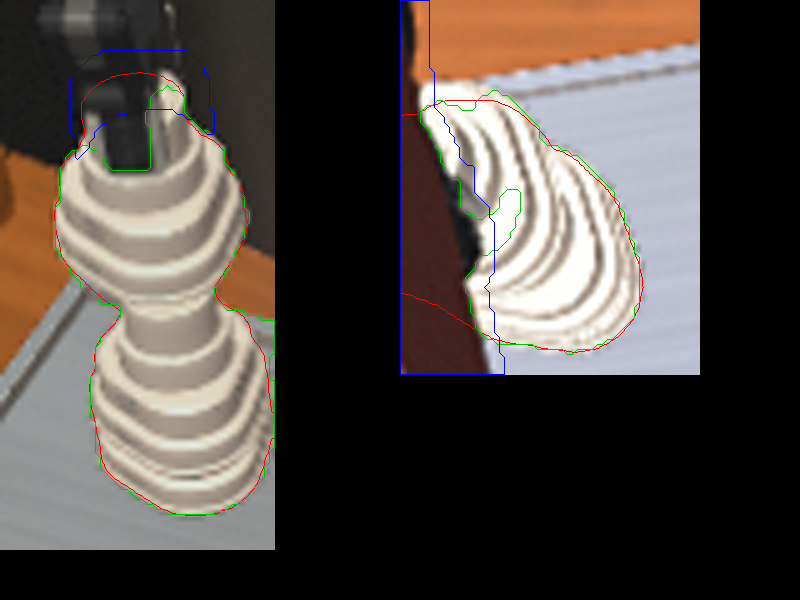

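```bash
sed -i 's/^            ig=ft&.*$/            ig=ft/; s/m=mask(im);m=cv2.morph/m=mask(im)|((i.min(2)>228)).astype(np.uint8);m=cv2.morph/' jf.py
python3 - <<'E'
from jf import *
lw={"scene":[(486.7,255.1,3,111.1),(486.7,255.1,23,111.1)],"top":[(487.3,255.6,3,111.1),(487.3,255.6,23,111.1)]}
a=dict(lower=lw,q0=[487.5,255,110,111],sbox=(205,95,55,110),tbox=(160,165,60,75))
jf(13,**a,out="pics/v16.png")
jf(13,**a,fixz=108); jf(13,**a,fixz=111.5)
jf(13,**a,fixz=111.5,cams=("scene",));jf(13,**a,fixz=108,cams=("scene",)); jf(13,**a,fixz=111.5,cams=("top",));jf(13,**a,fixz=108,cams=("top",))
E
```

```text
('scene', 'top') None [490.555  261.8616 100.05    97.2091] 46.14083840076614
('scene', 'top') 108 [486.7569 256.5191 108.     107.9295] 55.6273257682472
('scene', 'top') 111.5 [485.4027 254.7881 111.5    112.681 ] 64.12237417826637
('scene',) 111.5 [481.1463 253.0193 111.5     99.1248] 38.01751358523756
('scene',) 108 [484.0324 255.976  108.      96.9237] 38.509833995681035
('top',) 111.5 [487.1562 253.9273 111.5    122.206 ] 5.1060864896149445
('top',) 108 [487.8805 254.7137 108.     121.6447] 5.120290842973349
```

View pics/v16.png

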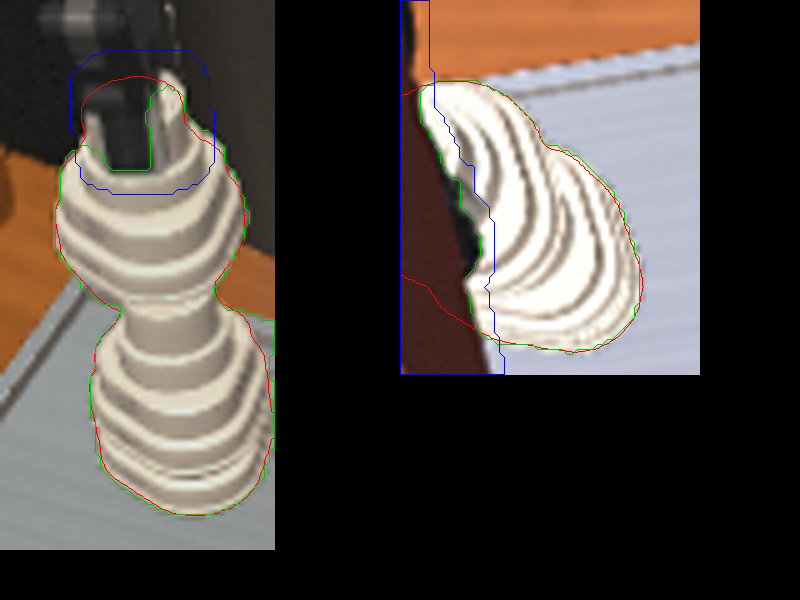

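```bash
python3 - <<'E'
from ov import *
for n,box in(("scene",(212,105,46,56)),("top",(165,175,46,56))):
    ov(n,f"pics/{n}13.png",box,[(486.3,254.5,109.5,a) for a in(100,111,122)],f"pics/b_{n}.png",5.7 if 0 else 5)
cv2.imwrite("pics/v17.png",np.vstack([cv2.imread("pics/b_scene.png"),cv2.imread("pics/b_top.png")]))
E
```

```text
(no output)
```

View pics/v17.png

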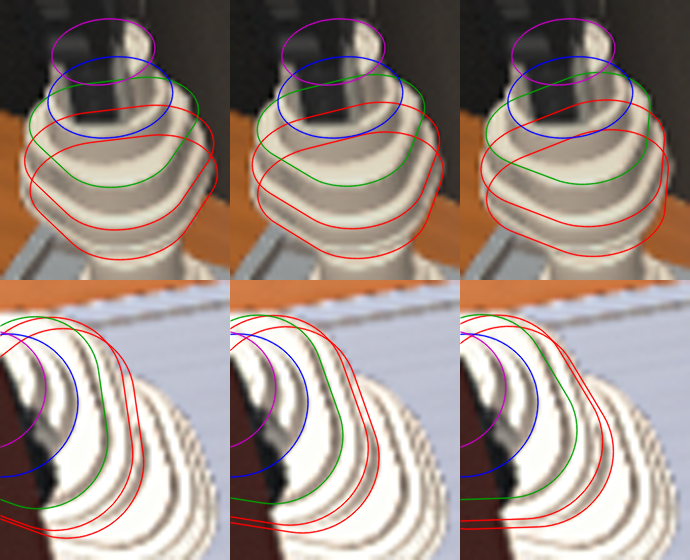

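Call:
{"name": "play_rows", "arguments": {
  "motion": [
    [[1,0.02,0.06,1.5,0,0,0],[1,0.02,0.06,3,0,0,0],[1,0.02,0.06,4,0,0,0],[1,0.02,0.06,4.6,0,0,0],[1,0.02,0.06,5,0,0,0],[1,0.02,0.06,5.3,0,0,0],[1,0.02,0.06,5.3,0,0,0]]
  ]
}}

```text
t: 17.88
tool_pos: [0.4891, 0.2563, 0.106]
tool_rot: [1.594, 2.705, 0.004]
contact_force: [0.1, -1.1, -0.5]
opening: 0.0341
```

Call:
{"name": "play_rows", "arguments": {
  "motion": [
    [[1,-0.02,-0.05,0.2,0,0,0],[1,-0.02,-0.05,0.4,0,0,0],[1,-0.02,-0.05,0.6,0,0,0],[1,-0.02,-0.05,0.6,0,0,0]]
  ]
}}

```text
t: 18.38
tool_pos: [0.4886, 0.2558, 0.0997]
tool_rot: [1.594, 2.706, 0.003]
contact_force: [-0.8, 0.9, -0.5]
opening: 0.034
```

Call:
{"name": "play_rows", "arguments": {
  "motion": [
    [[1,0,0,0.15,0,0,0],[1,0,0,0.3,0,0,0],[1,0,0,0.3,0,0,0]]
  ]
}}

```text
t: 18.75
tool_pos: [0.4885, 0.2558, 0.0965]
tool_rot: [1.594, 2.706, 0.003]
contact_force: [0.2, -0.3, -0.5]
opening: 0.0342
```

Call:
{"name": "play_rows", "arguments": {
  "motion": [
    [[1,0,0,0.15,0,0,0],[1,0,0,0.3,0,0,0],[1,0,0,0.3,0,0,0]]
  ]
}}

```text
t: 19.12
tool_pos: [0.4884, 0.2558, 0.0933]
tool_rot: [1.594, 2.706, 0.003]
contact_force: [0.2, -0.9, 0.4]
opening: 0.0341
```

Call:
{"name": "play_rows", "arguments": {
  "motion": [
    [[1,0,0,0.1,0,0,0],[1,0,0,0.2,0,0,0],[1,0,0,0.2,0,0,0]]
  ]
}}

```text
t: 19.5
tool_pos: [0.4884, 0.2557, 0.0912]
tool_rot: [1.595, 2.706, 0.002]
contact_force: [-0.2, -0.8, -0.8]
opening: 0.0343
```

Call:
{"name": "play_rows", "arguments": {
  "motion": [
    [[1,0,0,0.1,0,0,0],[1,0,0,0.2,0,0,0],[1,0,0,0.2,0,0,0]]
  ]
}}

```text
t: 19.88
tool_pos: [0.4891, 0.2559, 0.0906]
tool_rot: [1.594, 2.705, 0.004]
contact_force: [-0.7, -1.1, 6.2]
opening: 0.0342
```

Call:
{"name": "play_rows", "arguments": {
  "motion": [
    [[0.3,0,0,-0.05,0,0,0],[-0.3,0,0,-0.05,0,0,0],[-1,0,0,-0.05,0,0,0],[-1,0,0,-0.05,0,0,0],[-1,0,0,-0.05,0,0,0],[-1,0,0,-3,0,0,0],[-1,0,0,-8,0,0,0],[-1,0,0,-12,0,0,0],[-1,0,0,-12,0,0,0],[-1,0,-8,-12,0,0,0],[-1,0,-8,-12,0,0,0]]
  ]
}}

```text
t: 21.25
tool_pos: [0.4157, 0.2158, 0.207]
tool_rot: [-1.594, -2.705, 0.003]
contact_force: [0.7, 0.2, 0.8]
opening: 0.0854
```

```bash
python3 - <<'E'
from mv import *
o=ctrl.get_obs();print(o["tool_pos"],o["contact_force"])
for n in("scene","top"):
    d=ctrl.get_image(n); cv2.imwrite(f"pics/{n}20.png",d["color"][:,:,::-1])
a=cv2.imread("pics/scene20.png")[100:220,180:300];b=cv2.imread("pics/top20.png")[150:270,130:250];
cv2.imwrite("pics/v20.png",cv2.resize(np.hstack([a,b]),(800,400),interpolation=2))
from ov import ov
ov("scene","pics/scene20.png",(205,120,60,85),[(486.7,255.1,43,111)],"pics/v21.png",7)
E
```

```text
[0.4157 0.2158 0.207 ] [0.661  0.2213 0.8034]
```

View pics/v20.png

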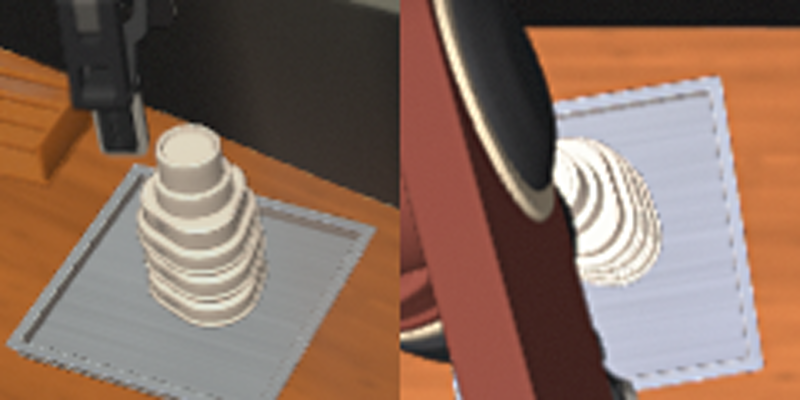

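View pics/v21.png

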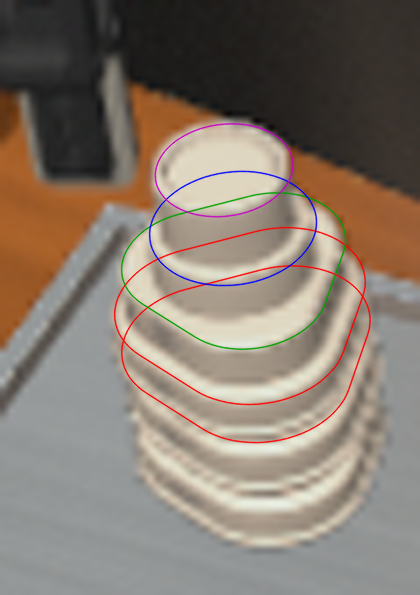

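View pics/scene20.png

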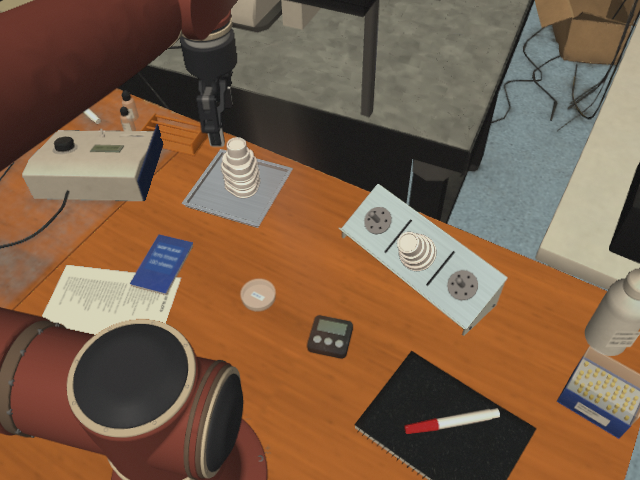

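The stack of three stands upright in the tray, around pixel (240,170). The round beaker is still on the middle peg at (416,250), the end pegs are empty, and the gripper is clear. I'm handing the job in.

```bash
python3 -c "
from station import ctrl
print(ctrl.finish_job(), ctrl.get_obs()['t'])"
```

```text
the job is handed in; nothing more can be done
the job is handed in; nothing more can be done
```

I took both three-cornered beakers off the end pegs along their pegs and turned them upright with their corners in line. I then lowered each in small steps over the beaker in the tray, and handed the job in after about 21 s of the 67 s allowed.

- **Fit:** Both slid down with no hang-up, and first contact was about 5–6 N. The two stops were 21 mm apart; I expected 20 mm, plus 1 mm because I aimed to grip the second beaker that much higher.
- **Final pictures:** The scene view shows the stack of three upright, with even gaps and the corners in line. The top beaker matches the model drawn at the fully home height. The round beaker is still on the middle peg, and the gripper is open and clear.
- **Checks that disagreed:**
    - The two cameras differed by about 3 mm on the rack position.
    - On the second beaker's turn while held, the scene view gave about 98° and the top view about 122°. I used 111°, which looked best when overlaid on both views, and it went home.
    - After the first placing, neither camera fit could confirm the height by itself. I relied on the height at contact, and the top view showed it nested with the corners in line.
    - In the last top view the arm hid part of the stack, so the final check rests on the scene view and the heights at contact.

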